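# Release the push catch of the louvred cupboard and swing its door open

## Task

Open the louvred cup cupboard with the fingertips alone, pinching and lifting nothing: press its handleless door inward near the free edge until the push catch lets go, then take the fingers off it and let the spring set the door ajar. Then reach a fingertip behind the free edge and swing the door wide open, to about a right angle, and leave it so. Keep the plain cupboard beside it shut and leave everything else on and around the cupboards where it is.

Things in the scene. Friction and masses are not known exactly. Their poses are not given: they have to be found in the camera images.
- vented_door (a joint): Hinge of the louvred door, rad: 0 = shut, + = open towards the robot, to 1.75; pressed in, - to a solid stop at -0.05 (7 mm at the free edge). Press it to the stop (2 to 4 N near the free edge); the catch lets go past about -0.04 and, once the push is taken away, a damped spring rod sets the door to about 0.32 within 1.5 s; friction keeps it there. Pressed to the stop again it is caught again.
- vented_press (a point): Point to press: outer face of the louvred door, on its flat right-hand rim (32 mm wide), 25 mm from the free (right) edge and 40 mm below the top edge (any point of that rim will do). Moves with the door; x axis points from the outer face into the cupboard, y towards the hinge edge, z up.
- vented_edge (a point): Top outer corner of the louvred door at its free (right) edge. Moves with the door; axes as vented_press. In these axes the door fills x 0 to 16 mm, y 0 to 146 mm, z -166 mm to 0.
- vented_hinge (a point): Hinge line of the louvred door at the height of the door's top, at the left edge of its inner face; fixed. x axis points into the cupboard, y left along the front, z up. The inner face of the shut door stands 7 mm in front of the box. The catch's spring rod, 9 mm thick, is 118 mm below this point and 118 mm to its right; it stands out in the gap when the door is ajar.
- vented: Louvred cupboard: fixed plywood box 140 deep x 150 wide x 170 mm high with a brown wooden door, 146 x 166 x 16 mm, no handle, six slats in a flat frame, hinged on its left as seen from the robot. Origin: centre of the box's underside, 22 mm above the worktop; x axis away from the front, y left. Stands on one base board with the plain cupboard, left or right of it, 7 mm between the boxes.
- plain_door (a joint): Door of the plain cupboard: same size, colour, hinge side and catch, but a smooth slab without slats. Same joint meaning; it must stay shut.
- plain: Plain cupboard, fixed, same size and origin as the louvred one.
- pitcher: Small steel milk pitcher, 67x60x76 mm, loose, standing on top of the louvred cupboard towards its back; origin at its underside.
- table_block: Oak table-number block, 29x43x72 mm, loose, standing on top of the plain cupboard towards its back; origin at its underside.
- bell: Counter bell, 84 mm across, 62 mm high, loose on the worktop right of the cupboards; origin at its underside.
- timer: Wind-up kitchen timer, 63x63x42 mm, loose on the worktop left of the cupboards; origin at its underside.
- marker_pen: Marker pen, 17x135x16 mm, lying loose on the worktop in front of the cupboards; the doors pass above it (their lower edges are 24 mm above the worktop); origin at its underside.
- biscuit_bar: Wrapped biscuit bar, 52x150x16 mm, lying loose on the worktop to the right; origin at its underside.

How it is judged:
By the outcome, as a careful person would: the job done as asked, in the order asked, and still so for the second after the job is handed in, with the robot touching nothing.
It also fails if it takes over 48 s, if anything falls off the work surface, if the arm or the gripper's body presses on something with over 40 N, if the wrist force passes 120 N, or if a joint passes its speed limit or range.

## Robot

A 6-joint arm with a two-finger parallel gripper is mounted at the origin on a cart in front of the work surface, level with it; the furniture and walls round the work are solid. World frame = base frame: x ahead of the robot, y to its left, z up, the work surface at z = 0. Lengths are in m, angles in rad, forces in N, time in s.
With the tool pointing down it reaches from about 0.275 to 0.75 m from the base axis. Payload 10.2 kg.
Tool frame: the origin (TCP) lies between the finger pads; the fingertips stand 8 mm ahead of it and the grasp point (between the pads) lies 11 mm behind it; z points along the fingers, y is the line along which they close (so a half turn about z gives the same grasp; the last joint's range is limited). The gripper opens to 88 mm and grips with 3 to 60 N. Pads are 18 mm wide; open, the fingers measure 123 mm over their backs; the gripper's body (75 mm by 187 mm) begins 45 mm behind the grasp point.
Start: joints at [-1.408, 0.313, 1.498, -0, 1.331, -0.223], TCP at [0.198, -0.486, 0.247] pointing down, gripper open.
Joint ranges: [-2.94, 2.94], [-0.97, 2.17], [0.19, 2.56], [-1.23, 4.37], [0.02, 3.11], [-2.88, 2.88]. Speed limits (rad/s): [2.39, 2.39, 3.01, 3.14, 3.14, 3.14].

## Interface

Orientations are given as a unit quaternion [x, y, z, w].
In Python, from cell import status, imaging, robot gives the robot as it stands.
- The arm moves only by the shell command python3 -m creep 'ROWS' [FORCE]. ROWS is JSON, a list of rows, each an object with "travel": the shift along the tool's x, y, z in mm, a list of three; "turn": the turn, a rotation vector about the tool's x, y, z in degrees, a list of three; "hand": the opening in per cent of the stroke, from 0 (shut) to 100 (fully open). In form: [{"travel": [x, y, z], "turn": [rx, ry, rz], "hand": hand}, ...]. A call has 1 to 10 rows; each row shifts and turns the commanded pose from where the row before left it, along the tool's axes as they then stand; what a row does not reach is not made up. A row lasts 1/8 s, in which the tool goes at most 62.5 mm and 10.7 degrees, less where a joint would pass 70% of its speed; a pose out of reach is approached as far as the arm can. A call is refused whole if a number of a shift passes 62.5 or a number of a turn 10.7, either way. A call with a gripper value outside its range is refused whole. The fingers move at their own pace and stop on an object; FORCE is the grip in N (left out, the last holds). Time passes only in rows, so rows that do not move let the fingers close. It gives the time, the measured TCP pose, the force, the opening and the grip force at its end, in the units of the state.
- status.sense(): the state, without advancing time (a new reading comes with each control period).
- imaging.get_image(name): name is "side" or "top" or "wrist"; returns the picture (384x512x3 uint8, red, green, blue); there is no depth.
- imaging.calibration(name): a dict with "vfov" (degrees; the focal length in pixels is half the picture's height over the tangent of half this angle, whatever the lens; pixels are square), "cx", "cy" (the principal point, pixels), "distortion" ([k1, k2, p1, p2, k3] as OpenCV has them; the pictures are not rectified), "rvec" (rotation vector, rad) and "tvec" (3), from world to camera coordinates, as OpenCV has them; the wrist camera has in their place "T_tool_cam" (4x4, takes a point from camera to tool coordinates, whose origin is the TCP and whose axes are the flange's). Camera axes: x right, y down, z forward; pixel columns grow to the right and rows downward; lengths in m; the calibration is good to about 2 mm. A picture is of the moment at which its call begins: read the wrist's pose just before it. calibration takes no time and is no camera call.
- robot.hand_in(): hands the job in; it is judged then, once.
The state is a dict: "time_s": time; "q": joint angles; "joint_velocities": joint speeds; "joint_efforts": joint torques, N m; "tcp_pos": TCP position; "tool_rot": TCP orientation; "force": force on the tool from outside, world axes, zero at the start; "ft_torque": the same for the moment, N m; "grip_width": opening from 0.0 (shut) to 1.0 (fully open); "grip_force": force on a finger pad.
Only numpy, scipy, OpenCV 4.12 (cv2) and the standard library are available. Lean on these libraries where they do the work, as an engineer would, in place of code of your own. Each camera call takes 0.05 s, during which the arm holds its last target. There are 200 camera calls.

## Working session

There is one attempt and no reset: what is moved stays moved. The work goes in short steps, Python scripts to look and compute and a shell command to move; the robot and the scene stay as the last step left them, time stands still between calls to the robot, and variables do not carry over. Pictures are saved under pics/ and viewed, at most 10 in all, crops included, and the job is handed in when it is done.

```bash
mkdir -p pics
python3 - <<'E'
from cell import status, imaging, robot
import cv2,json
s=status.sense(); print({k:(v if not hasattr(v,'tolist') else v.tolist()) for k,v in s.items()})
for n in ["side","top"]:
    cv2.imwrite(f"pics/{n}0.png",cv2.cvtColor(imaging.get_image(n),cv2.COLOR_RGB2BGR))
for n in ["side","top","wrist"]: print(n,imaging.calibration(n))
E
```

```text
{'time_s': 0.0, 'q': [-1.4084336648395466, 0.3134112997371548, 1.4984379920018125, -1.8101078101177837e-05, 1.331007565258439, -0.223403038362457], 'joint_velocities': [-0.0006642402196017645, -0.00026246302771806927, 0.00029589728547787684, -0.0006274292195972413, -0.0009160532150563892, 0.00026676240583762526], 'joint_efforts': [-0.0013607933578896336, -40.221076011657715, -25.22714674472809, 0.06939398590475321, 0.035209619672968984, -8.88063118509308e-05], 'tcp_pos': [0.19748414358378982, -0.4861797312018159, 0.24618052756916353], 'tool_rot': [0.9814550941374164, 0.1916911541045552, 1.0502734389764682e-05, -0.0006320755266208484], 'force': [-0.6834001763814843, -0.6794452722698079, -0.2698987276410179], 'ft_torque': [-0.015118885858899542, 0.003493541800332645, 0.003230357424698197], 'grip_force': 0.0, 'grip_width': 0.9951969508291106}
side {'vfov': 46.68207269330945, 'cx': 253.93822154446997, 'cy': 181.52305321504014, 'distortion': array([0.02508144, 0.        , 0.        , 0.        , 0.        ]), 'rvec': array([ 0.47219699, -2.71150218,  1.21457675]), 'tvec': array([0.50889673, 0.18921273, 1.48949996])}
top {'vfov': 50.74030000066576, 'cx': 258.8238470217557, 'cy': 195.40102387324131, 'distortion': array([-0.0431448,  0.       ,  0.       ,  0.       ,  0.       ]), 'rvec': array([ 1.96154072, -2.19703985,  0.29780229]), 'tvec': array([0.10907666, 0.53047617, 1.15697249])}
wrist {'vfov': 62.368918282953224, 'cx': 252.2169858480336, 'cy': 188.88998992024545, 'distortion': array([-0.04515358,  0.        ,  0.        ,  0.        ,  0.        ]), 'T_tool_cam': array([[ 4.79071558e-04, -9.56318236e-01, -2.92327219e-01,
         7.71788509e-02],
       [ 9.99999853e-01,  5.31823807e-04, -1.00987230e-04,
        -1.76455254e-04],
       [ 2.52042504e-04, -2.92327128e-01,  9.56318350e-01,
        -1.38205685e-01],
       [ 0.00000000e+00,  0.00000000e+00,  0.00000000e+00,
         1.00000000e+00]])}
```

View pics/side0.png

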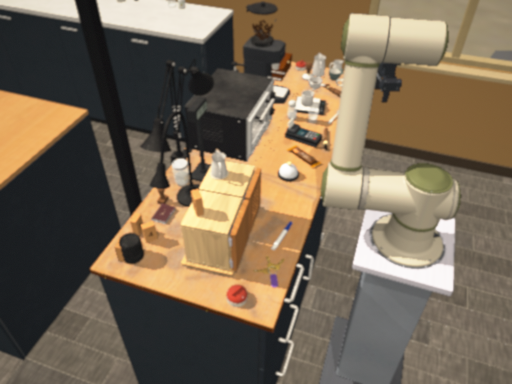

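View pics/top0.png

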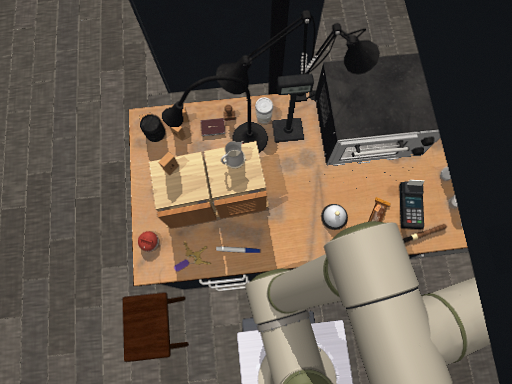

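The top view shows the louvred cupboard on the right (slats at about (235,208)), with its pitcher at (233,153). The plain one is on the left with the block at (168,162). The pen is at (238,249), the bell at (334,215) and the timer at (148,240). I'll zoom in to pick out the corners.

```bash
cat > h.py <<'E'
import numpy as np, cv2
from cell import status, imaging, robot
from scipy.spatial.transform import Rotation as R
from scipy.optimize import least_squares
def K(c): 
    f=192/np.tan(np.radians(c['vfov']/2)); return np.array([[f,0,c['cx']],[0,f,c['cy']],[0,0,1.]])
def proj(n,P,pose=None):
    c=imaging.calibration(n)
    if n=='wrist':
        s=pose or status.sense(); T=np.eye(4);T[:3,:3]=R.from_quat(s['tool_rot']).as_matrix();T[:3,3]=s['tcp_pos']
        W=np.linalg.inv(T@c['T_tool_cam']); rv,tv=cv2.Rodrigues(W[:3,:3])[0],W[:3,3]
    else: rv,tv=c['rvec'],c['tvec']
    return cv2.projectPoints(np.array(P,float).reshape(-1,1,3),rv,tv,K(c),c['distortion'])[0].reshape(-1,2)
def ray(n,uv,z):
    c=imaging.calibration(n); p=cv2.undistortPoints(np.array(uv,float).reshape(-1,1,2),K(c),c['distortion']).reshape(-1,2)
    M=cv2.Rodrigues(c['rvec'])[0]; o=-M.T@c['tvec']; d=np.c_[p,np.ones(len(p))]@M
    return o+d*((z-o[2])/d[:,2])[:,None]
# cupboard-group model: origin at the floor point under louvred origin; x away from front, y left
def world(p,L): 
    x,y,a=p; c,s=np.cos(a),np.sin(a); L=np.array(L,float).reshape(-1,3)
    return L@np.array([[c,s,0],[-s,c,0],[0,0,1]])+[x,y,0]
def save(n,name,crop=None,k=1):
    im=cv2.cvtColor(imaging.get_image(n),cv2.COLOR_RGB2BGR)
    if crop: x0,y0,x1,y1=crop; im=im[y0:y1,x0:x1]
    cv2.imwrite(f"pics/{name}.png",cv2.resize(im,None,fx=k,fy=k,interpolation=cv2.INTER_CUBIC))
E
python3 - <<'E'
from h import *
a=cv2.imread('pics/top0.png')[140:235,140:280]; b=cv2.imread('pics/side0.png')[150:280,170:270]
a=cv2.resize(a,None,fx=3.2,fy=3.2,interpolation=cv2.INTER_CUBIC); b=cv2.resize(b,None,fx=3.2,fy=3.2,interpolation=cv2.INTER_CUBIC)
o=np.zeros((416,768,3),np.uint8); o[:a.shape[0],:448]=a[:,:448]; o[:416,448:768]=b[:416,:320]; cv2.imwrite('pics/z.png',o)
print(ray('top',[[238,249],[334,215],[148,240],[240,175]],0.0), ray('top',[[268,192],[260,143]],.192))
E
```

```text
[[ 0.39479077  0.1301906   0.        ]
 [ 0.46798209 -0.18411812  0.        ]
 [ 0.45436665  0.40835849  0.        ]
 [ 0.63510475  0.09967106  0.        ]] [[0.51312543 0.02601076 0.192     ]
 [0.65910717 0.03136841 0.192     ]]
```

View pics/z.png

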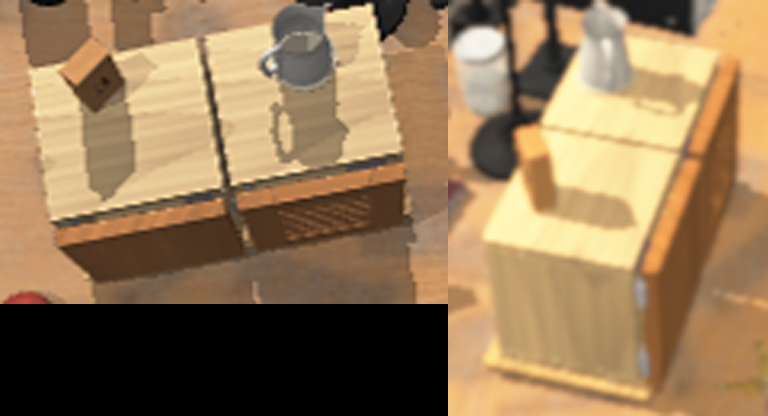

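```bash
cat >> h.py <<'E'
F=[-.07,.07]
def fit():
    z=.192
    L=[[.07,-.075,z],[.07,.075,z],[-.07,.075,z],[-.07,-.075,z],[.07,.232,z],[-.07,.232,z],[.07,.082,z],[-.07,.082,z],[-.093,-.073,.19],[-.093,.073,.19]]
    U=[[257.5,141],[204.4,151.9],[211.6,199.1],[265.3,187.8],[149.7,161.6],[156.3,209.4],[201.6,152.8],[209.4,199.1],[266.6,195.6],[214.4,205]]
    L2=[[-.07,.232,z],[.07,.232,z]]; U2=[[229.1,233.8],[181.6,223.4]]
    f=lambda p:np.r_[(proj('top',world(p,L))-U-[0.,0]).ravel(),(proj('side',world(p,L2))-U2).ravel()]
    r=least_squares(f,[.6,.1,0],loss='soft_l1'); return r
E
python3 - <<'E'
from h import *
r=fit(); print(r.x,np.round(r.fun.reshape(-1,2),1).tolist())
print(world(r.x,[[-.093,-.073,.19],[-.093,-.048,.15],[-.077,.073,.19],[-.093,.219,.19]]))
E
```

```text
[0.58838123 0.11046972 0.08797139] [[-1.4, 0.6], [-0.5, -0.4], [0.7, -0.6], [0.9, 0.1], [-0.9, 0.5], [-1.0, 0.2], [-0.1, -0.8], [0.4, -0.1], [0.6, 0.6], [0.1, 1.5], [-0.8, -1.4], [-0.1, -0.5]]
[[0.50215449 0.02958122 0.19      ]
 [0.49995804 0.05448454 0.15      ]
 [0.50526535 0.17642236 0.19      ]
 [0.47649996 0.32045206 0.19      ]]
```

```bash
cat >> h.py <<'E'
P=np.array([0.58838123,0.11046972,0.08797139])
def go(x,y,z,az=None):
    "tool-axes shift [mm] to a cupboard-frame point, and turn about tool z [deg] to the azimuth of tool x"
    s=status.sense(); Q=R.from_quat(s['tool_rot']); d=world(P,[x,y,z])[0]-s['tcp_pos']
    c=Q.as_matrix(); a=np.degrees(np.arctan2(c[1,0],c[0,0])); 
    pl=(np.array(s['tcp_pos'])-[P[0],P[1],0])@np.array([[np.cos(P[2]),-np.sin(P[2]),0],[np.sin(P[2]),np.cos(P[2]),0],[0,0,1]])
    print('t',round(s['time_s'],2),'here(local)',pl.round(4),'shift mm',(Q.inv().apply(d)*1000).round(1),'az',a.round(1),'zaxis',c[:,2].round(3),'F',np.round(s['force'],1),'q',np.round(s['q'],2))
E
python3 -c "
from h import *
go(-.16,-.055,.247)"
```

```text
t 0.1 here(local) [-0.4418 -0.56    0.2462] shift mm [ 4.176e+02 -4.001e+02 -2.000e-01] az 22.1 zaxis [-0.     0.001 -1.   ] F [ 0.1 -0.7  0.1] q [-1.41  0.31  1.5   0.    1.33 -0.22]
```

```bash
python3 -m creep '[{"travel":[42,-40,0],"turn":[0,0,0],"hand":0},{"travel":[42,-40,0],"turn":[0,0,0],"hand":0},{"travel":[42,-40,0],"turn":[0,0,0],"hand":0},{"travel":[42,-40,0],"turn":[0,0,0],"hand":0},{"travel":[42,-40,0],"turn":[0,0,0],"hand":0},{"travel":[42,-40,0],"turn":[0,0,0],"hand":0},{"travel":[42,-40,0],"turn":[0,0,0],"hand":0},{"travel":[42,-40,0],"turn":[0,0,0],"hand":0},{"travel":[42,-40,0],"turn":[0,0,0],"hand":0},{"travel":[40,-40,0],"turn":[0,0,0],"hand":0}]'
python3 -m creep '[{"travel":[0,0,0],"turn":[0,0,-10],"hand":0},{"travel":[0,0,0],"turn":[0,0,-10],"hand":0},{"travel":[0,0,0],"turn":[0,0,-10],"hand":0},{"travel":[0,0,0],"turn":[0,0,-10],"hand":0},{"travel":[0,0,0],"turn":[0,0,-10],"hand":0},{"travel":[0,0,0],"turn":[0,0,-10],"hand":0},{"travel":[0,0,0],"turn":[0,0,-10],"hand":0},{"travel":[0,0,0],"turn":[0,0,-10],"hand":0},{"travel":[0,0,0],"turn":[0,0,-10],"hand":0},{"travel":[0,0,0],"turn":[0,0,-10],"hand":0}]'
python3 -m creep '[{"travel":[0,0,0],"turn":[0,0,-10],"hand":0},{"travel":[0,0,0],"turn":[0,0,-10],"hand":0},{"travel":[0,0,0],"turn":[0,0,-10],"hand":0},{"travel":[0,0,0],"turn":[0,0,-10],"hand":0},{"travel":[0,0,0],"turn":[0,0,-10],"hand":0},{"travel":[0,0,0],"turn":[0,0,-10],"hand":0},{"travel":[0,0,0],"turn":[0,0,0],"hand":0}]'
python3 -c "
from h import *
go(-.16,-.055,.155)
save('wrist','w0')"
```

```text
time_s: 1.35
tcp_pos: [0.4347, 0.0435, 0.2467]
tool_rot: [0.981, 0.192, 0.0, 0.0]
force: [0.7, -0.4, -0.6]
grip_width: 0.006
grip_force: 0.0
time_s: 2.6
tcp_pos: [0.4341, 0.0415, 0.2465]
tool_rot: [0.481, 0.876, -0.0, -0.0]
force: [-0.6, 1.2, -0.1]
grip_width: 0.005
grip_force: 0.0
time_s: 3.48
tcp_pos: [0.4342, 0.0415, 0.2465]
tool_rot: [-0.018, 1.0, 0.0, -0.0]
force: [0.1, 0.4, -0.1]
grip_width: 0.003
grip_force: 0.0
t 3.48 here(local) [-0.1597 -0.0552  0.2465] shift mm [ 0.3  0.1 91.5] az -178.0 zaxis [-0.001  0.    -1.   ] F [ 0.1  0.4 -0.1] q [-0.17  0.12  1.74 -0.    1.28 -1.78]
```

View pics/w0.png

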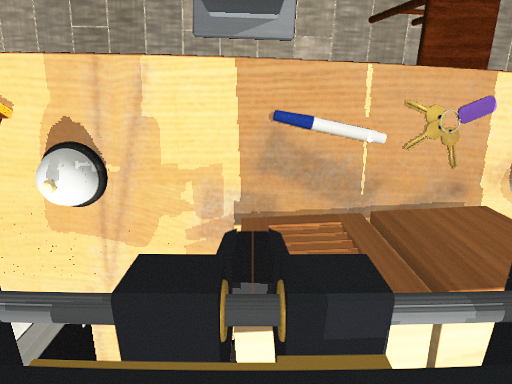

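The wrist view, with the robot side at the top, shows the louvred door's lower edge from about (240,218) to (362,214). The plain door continues right from (371,212), and the closed fingers sit at (252,240). I'll check those corners against the model.

```bash
python3 -c "
from h import *
print(proj('wrist',world(P,[[-.093,-.073,.024],[-.093,.073,.024],[-.093,.084,.024],[-.093,.073,.19]])))"
python3 -m creep '[{"travel":[0,0,40],"turn":[0,0,-3],"hand":0},{"travel":[0,0,51],"turn":[0,0,0],"hand":0},{"travel":[0,0,0],"turn":[0,0,0],"hand":0}]'
python3 -c "
from h import *
go(-.106,-.055,.155)"
```

```text
[[239.86434879 213.3889924 ]
 [359.52151283 207.15313392]
 [368.48182853 206.67339445]
 [432.4944883  286.71105708]]
time_s: 3.9
tcp_pos: [0.4327, 0.0417, 0.1537]
tool_rot: [-0.043, 0.999, 0.001, -0.003]
force: [0.1, 0.1, 1.6]
grip_width: 0.005
grip_force: 0.0
t 3.9 here(local) [-0.1611 -0.0548  0.1537] shift mm [-55.1  -0.1  -1.6] az -175.1 zaxis [-0.006  0.001 -1.   ] F [0.1 0.1 1.6] q [-0.17  0.22  1.88  0.    1.04 -1.83]
```

```bash
python3 -m creep '[{"travel":[-25,0,0],"turn":[0,0,0],"hand":0},{"travel":[-24,0,-1],"turn":[0,0,0],"hand":0},{"travel":[0,0,0],"turn":[0,0,0],"hand":0}]'
python3 -m creep '[{"travel":[-2,0,0],"turn":[0,0,0],"hand":0},{"travel":[-2,0,0],"turn":[0,0,0],"hand":0},{"travel":[0,0,0],"turn":[0,0,0],"hand":0}]'
python3 -m creep '[{"travel":[-2,0,0],"turn":[0,0,0],"hand":0},{"travel":[-2,0,0],"turn":[0,0,0],"hand":0},{"travel":[0,0,0],"turn":[0,0,0],"hand":0}]'
python3 -c "
from h import *
go(-.095,-.055,.155)"
```

```text
time_s: 4.28
tcp_pos: [0.4845, 0.0458, 0.1585]
tool_rot: [-0.044, 0.999, -0.0, 0.001]
force: [-0.5, 0.5, -0.9]
grip_width: 0.001
grip_force: 0.0
time_s: 4.65
tcp_pos: [0.4869, 0.0462, 0.157]
tool_rot: [-0.044, 0.999, -0.0, 0.0]
force: [-0.6, 0.0, -0.4]
grip_width: 0.006
grip_force: 0.0
time_s: 5.03
tcp_pos: [0.4912, 0.0465, 0.1567]
tool_rot: [-0.045, 0.999, 0.0, -0.0]
force: [0.7, 1.1, -0.5]
grip_width: 0.004
grip_force: 0.0
t 5.03 here(local) [-0.1025 -0.0551  0.1567] shift mm [-7.5  0.1  1.7] az -174.9 zaxis [-0.  0. -1.] F [ 0.7  1.1 -0.5] q [-0.14  0.34  1.72  0.    1.09 -1.8 ]
```

```bash
python3 -m creep '[{"travel":[-2,0,0],"turn":[0,0,0],"hand":0},{"travel":[-2,0,0],"turn":[0,0,0],"hand":0},{"travel":[0,0,0],"turn":[0,0,0],"hand":0}]'
python3 -m creep '[{"travel":[-2,0,0],"turn":[0,0,0],"hand":0},{"travel":[0,0,0],"turn":[0,0,0],"hand":0}]'
python3 -m creep '[{"travel":[-2,0,0],"turn":[0,0,0],"hand":0},{"travel":[0,0,0],"turn":[0,0,0],"hand":0}]'
```

```text
time_s: 5.4
tcp_pos: [0.495, 0.0468, 0.1567]
tool_rot: [-0.045, 0.999, -0.0, -0.0]
force: [-2.1, -1.3, 1.6]
grip_width: 0.001
grip_force: 1.0
time_s: 5.65
tcp_pos: [0.4971, 0.047, 0.1566]
tool_rot: [-0.045, 0.999, -0.0, -0.0]
force: [-1.9, -2.2, -0.1]
grip_width: 0.0
grip_force: 1.1
time_s: 5.9
tcp_pos: [0.4991, 0.0472, 0.1566]
tool_rot: [-0.044, 0.999, 0.0, -0.0]
force: [-2.1, -2.0, -0.0]
grip_width: 0.002
grip_force: 1.2
```

```bash
python3 -m creep '[{"travel":[-1.5,0,0],"turn":[0,0,0],"hand":0},{"travel":[0,0,0],"turn":[0,0,0],"hand":0}]'
python3 -m creep '[{"travel":[-1.5,0,0],"turn":[0,0,0],"hand":0},{"travel":[0,0,0],"turn":[0,0,0],"hand":0}]'
```

```text
time_s: 6.15
tcp_pos: [0.5001, 0.0473, 0.1566]
tool_rot: [-0.045, 0.999, -0.0, -0.001]
force: [-5.5, -4.4, 1.1]
grip_width: 0.006
grip_force: 3.0
time_s: 6.4
tcp_pos: [0.5003, 0.0473, 0.1566]
tool_rot: [-0.045, 0.999, -0.0, -0.003]
force: [-14.9, -5.5, 6.5]
grip_width: 0.008
grip_force: 7.9
```

```bash
python3 -m creep '[{"travel":[15,0,0],"turn":[0,0,0],"hand":0},{"travel":[35,0,0],"turn":[0,0,0],"hand":0},{"travel":[45,0,0],"turn":[0,0,0],"hand":0},{"travel":[0,0,0],"turn":[0,0,0],"hand":0},{"travel":[0,0,0],"turn":[0,0,0],"hand":0},{"travel":[0,0,0],"turn":[0,0,0],"hand":0},{"travel":[0,0,0],"turn":[0,0,0],"hand":0},{"travel":[0,0,0],"turn":[0,0,0],"hand":0},{"travel":[0,0,0],"turn":[0,0,0],"hand":0},{"travel":[0,0,0],"turn":[0,0,0],"hand":0}]'
python3 -m creep '[{"travel":[0,12,-20],"turn":[0,0,0],"hand":0},{"travel":[0,30,-20],"turn":[0,0,0],"hand":0},{"travel":[0,50,0],"turn":[0,0,0],"hand":0},{"travel":[0,0,0],"turn":[0,0,0],"hand":0}]'
sed -i 's/^P=.*/P=np.array([0.5904,0.1104,0.08797])/' h.py
python3 - <<'E'
from h import *
go(-.09,-.055,.155)
im=cv2.cvtColor(imaging.get_image('top'),cv2.COLOR_RGB2BGR)[130:260,130:300]; im=cv2.resize(im,None,fx=4.5,fy=4.5,interpolation=cv2.INTER_CUBIC)
cv2.imwrite('pics/t1.png',im)
def door(th): 
    u=np.array([-np.sin(th),-np.cos(th)]);n=np.array([-np.cos(th),np.sin(th)]);h=np.array([-.077,.073])
    return [[*(h+.146*u),.19],[*(h+.146*u+.016*n),.19],[*(h+.016*n),.19]]
for th in [0,.25,.32,.39]: print(th,((proj('top',world(P,door(th)))-130)*4.5).round(0).tolist())
E
```

```text
time_s: 7.65
tcp_pos: [0.4074, 0.0391, 0.1567]
tool_rot: [-0.045, 0.999, 0.0, -0.0]
force: [-0.1, -0.1, -0.1]
grip_width: 0.01
grip_force: 0.0
time_s: 8.15
tcp_pos: [0.3987, 0.1328, 0.1969]
tool_rot: [-0.047, 0.999, 0.0, 0.0]
force: [0.4, -0.4, 0.5]
grip_width: 0.004
grip_force: 0.0
t 8.15 here(local) [-0.189   0.0391  0.1969] shift mm [-98.5 -94.7  41.9] az -174.7 zaxis [ 0.  0. -1.] F [ 0.4 -0.4  0.5] q [ 0.04  0.13  1.86  0.    1.14 -1.62]
0 [[612.0, 270.0], [617.0, 295.0], [380.0, 341.0]]
0.25 [[616.0, 327.0], [615.0, 353.0], [374.0, 342.0]]
0.32 [[615.0, 344.0], [612.0, 369.0], [372.0, 342.0]]
0.39 [[613.0, 360.0], [608.0, 386.0], [370.0, 341.0]]
```

View pics/t1.png

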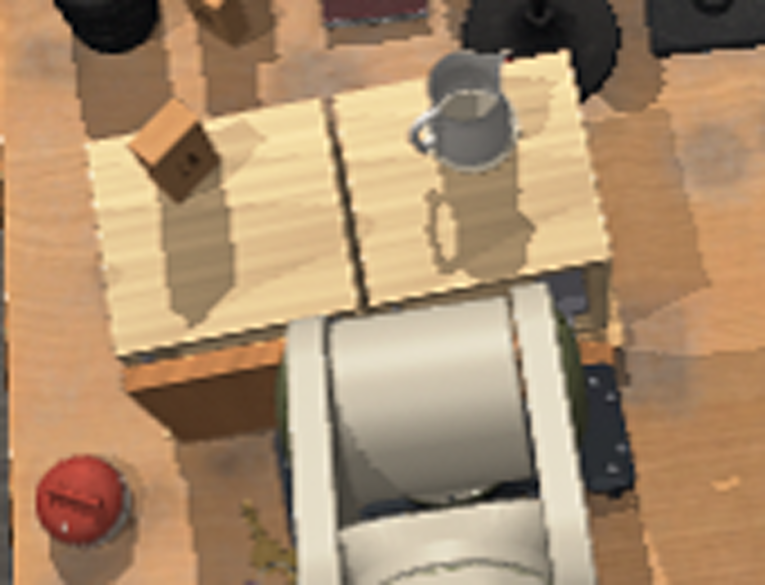

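The door is ajar: its inner top corner at the free edge is near (610,345), against (615,344) predicted for 0.32 rad. Next I'll go up, over the gap, and down behind the free edge.

```bash
python3 -m creep '[{"travel":[0,0,-30],"turn":[0,0,0],"hand":0},{"travel":[0,0,-25],"turn":[0,0,0],"hand":0},{"travel":[-30,-30,0],"turn":[0,0,0],"hand":0},{"travel":[-34,-34,0],"turn":[0,0,0],"hand":0},{"travel":[-33,-33,0],"turn":[0,0,0],"hand":0},{"travel":[0,0,0],"turn":[0,0,0],"hand":0},{"travel":[0,0,0],"turn":[0,0,0],"hand":0}]'
python3 - <<'E'
from h import *
go(-.092,-.058,.157)
im=cv2.cvtColor(imaging.get_image('wrist'),cv2.COLOR_RGB2BGR)
def door(th): 
    u=np.array([-np.sin(th),-np.cos(th)]);n=np.array([-np.cos(th),np.sin(th)]);h=np.array([-.077,.073])
    return [[*(h+.146*u),.19],[*(h+.146*u+.016*n),.19],[*(h+.016*n),.19],[*(h+.146*u+.016*n),.024]]
for th in [.25,.32,.39]: print(th,proj('wrist',world(P,door(th))).round(0).tolist())
cv2.imwrite('pics/w2.png',im)
E
```

```text
time_s: 9.07
tcp_pos: [0.504, 0.0422, 0.2514]
tool_rot: [-0.044, 0.999, 0.0, -0.0]
force: [-0.2, 0.3, -0.3]
grip_width: 0.008
grip_force: 0.0
t 9.07 here(local) [-0.092  -0.0603  0.2514] shift mm [-0.1  2.3 94.4] az -175.0 zaxis [-0.001  0.    -1.   ] F [-0.2  0.3 -0.3] q [-0.15  0.27  1.55  0.    1.33 -1.81]
0.25 [[238.0, 177.0], [244.0, 154.0], [451.0, 207.0], [248.0, 127.0]]
0.32 [[242.0, 163.0], [250.0, 139.0], [453.0, 207.0], [251.0, 118.0]]
0.39 [[248.0, 148.0], [258.0, 124.0], [454.0, 208.0], [255.0, 110.0]]
```

View pics/w2.png

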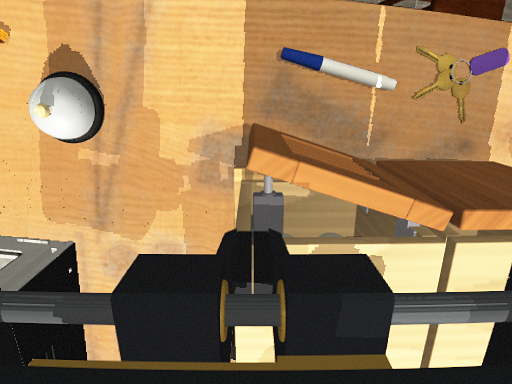

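The wrist view shows the door ajar with its inner free corner at about (248,168), against (242,163) predicted. The spring rod is at (267,190), and the gap in front of the fingertips is clear. I'll descend, shifted about 5 mm left.

```bash
python3 -m creep '[{"travel":[0,6,25],"turn":[0,0,0],"hand":0},{"travel":[0,0,25],"turn":[0,0,0],"hand":0},{"travel":[0,0,20],"turn":[0,0,0],"hand":0},{"travel":[0,0,15],"turn":[0,0,0],"hand":0},{"travel":[0,0,9],"turn":[0,0,0],"hand":0},{"travel":[0,0,0],"turn":[0,0,0],"hand":0}]'
python3 - <<'E'
from h import *
go(-.092,-.053,.157)
h=np.array([-.077,.076]); prev=np.array([-.092,-.055])
for th in np.r_[.34,.5:1.66:.12]:
    c=h+.112*np.array([-np.sin(th),-np.cos(th)])+[.009,-.0175]; print(round(th,2),c.round(4),'tool shift',(-(c-prev)[0]*1e3).round(1),((c-prev)[1]*1e3).round(1)); prev=c
E
```

```text
time_s: 9.88
tcp_pos: [0.5038, 0.0488, 0.1576]
tool_rot: [-0.045, 0.999, 0.0, -0.0]
force: [-0.5, -1.2, 0.2]
grip_width: 0.007
grip_force: 0.0
t 9.88 here(local) [-0.0917 -0.0538  0.1576] shift mm [0.3 0.8 0.6] az -174.9 zaxis [-0.  0. -1.] F [-0.5 -1.2  0.2] q [-0.14  0.36  1.68 -0.    1.1  -1.8 ]
0.34 [-0.1054 -0.0471] tool shift 13.4 7.9
0.5 [-0.1217 -0.0398] tool shift 16.3 7.3
0.62 [-0.1331 -0.0327] tool shift 11.4 7.1
0.74 [-0.1435 -0.0242] tool shift 10.4 8.4
0.86 [-0.1529 -0.0146] tool shift 9.4 9.6
0.98 [-0.161  -0.0039] tool shift 8.1 10.7
1.1 [-0.1678  0.0077] tool shift 6.8 11.6
1.22 [-0.1732  0.02  ] tool shift 5.4 12.3
1.34 [-0.177   0.0329] tool shift 3.9 12.9
1.46 [-0.1793  0.0461] tool shift 2.3 13.2
1.58 [-0.18    0.0595] tool shift 0.7 13.4
```

```bash
python3 -m creep '[{"travel":[7,4,0],"turn":[0,0,0],"hand":0},{"travel":[6,4,0],"turn":[0,0,0],"hand":0},{"travel":[8,4,0],"turn":[0,0,0],"hand":0},{"travel":[8,4,0],"turn":[0,0,0],"hand":0},{"travel":[6,3,0],"turn":[0,0,0],"hand":0},{"travel":[6,4,0],"turn":[0,0,0],"hand":0},{"travel":[5,4,0],"turn":[0,0,0],"hand":0},{"travel":[5,4,0],"turn":[0,0,0],"hand":0}]'
python3 -m creep '[{"travel":[5,5,0],"turn":[0,0,0],"hand":0},{"travel":[5,5,0],"turn":[0,0,0],"hand":0},{"travel":[4,5,0],"turn":[0,0,0],"hand":0},{"travel":[4,5,0],"turn":[0,0,0],"hand":0},{"travel":[4,6,0],"turn":[0,0,0],"hand":0},{"travel":[3,6,0],"turn":[0,0,0],"hand":0},{"travel":[3,6,0],"turn":[0,0,0],"hand":0},{"travel":[2,6,0],"turn":[0,0,0],"hand":0}]'
python3 -c "
from h import *
go(-.177,.0329,.157)"
```

```text
time_s: 10.88
tcp_pos: [0.4501, 0.0753, 0.1577]
tool_rot: [-0.045, 0.999, -0.0, 0.0]
force: [0.8, -0.2, -0.7]
grip_width: 0.002
grip_force: 0.2
time_s: 11.88
tcp_pos: [0.4163, 0.1166, 0.1577]
tool_rot: [-0.045, 0.999, 0.0, -0.0]
force: [0.4, 0.3, 0.2]
grip_width: 0.003
grip_force: 0.2
t 11.88 here(local) [-0.1729  0.0215  0.1577] shift mm [ 4.1 11.4  0.7] az -174.9 zaxis [-0. -0. -1.] F [0.4 0.3 0.2] q [ 0.    0.21  1.88 -0.    1.05 -1.66]
```

Next comes the rest of the arc, to about 1.56 rad. Then I'll move off to the right, pull up and look.

```bash
python3 -m creep '[{"travel":[2,6,0],"turn":[0,0,0],"hand":0},{"travel":[2,6,0],"turn":[0,0,0],"hand":0},{"travel":[1,6,0],"turn":[0,0,0],"hand":0},{"travel":[1,6,0],"turn":[0,0,0],"hand":0},{"travel":[1,6,0],"turn":[0,0,0],"hand":0},{"travel":[0,6,0],"turn":[0,0,0],"hand":0},{"travel":[0,0,0],"turn":[0,0,0],"hand":0}]'
python3 -c "
from h import *
go(-.18,.0585,.157)"
python3 -m creep '[{"travel":[0,-10,0],"turn":[0,0,0],"hand":0},{"travel":[0,-35,0],"turn":[0,0,0],"hand":0},{"travel":[0,-30,-20],"turn":[0,0,0],"hand":0},{"travel":[0,-10,-40],"turn":[0,0,0],"hand":0},{"travel":[0,0,-50],"turn":[0,0,0],"hand":0},{"travel":[0,0,0],"turn":[0,0,0],"hand":0},{"travel":[0,0,0],"turn":[0,0,0],"hand":0}]'
python3 - <<'E'
from h import *
save('wrist','w3')
def door(th): 
    u=np.array([-np.sin(th),-np.cos(th)]);n=np.array([-np.cos(th),np.sin(th)]);h=np.array([-.077,.076])
    return [[*(h+.146*u),.19],[*(h+.146*u+.016*n),.19],[*h,.19]]
for th in [1.4,1.5,1.57,1.65]: print(th,proj('wrist',world(P,door(th))).round(0).tolist())
E
```

```text
time_s: 12.75
tcp_pos: [0.4063, 0.1518, 0.1577]
tool_rot: [-0.045, 0.999, 0.0, -0.0]
force: [-0.8, -0.1, -0.0]
grip_width: 0.009
grip_force: 0.0
t 12.75 here(local) [-0.1797  0.0574  0.1577] shift mm [0.3 1.1 0.7] az -174.9 zaxis [-0.  0. -1.] F [-0.8 -0.1 -0. ] q [ 0.09  0.21  1.88  0.    1.05 -1.57]
time_s: 13.62
tcp_pos: [0.4137, 0.0664, 0.2669]
tool_rot: [-0.044, 0.999, 0.0, -0.001]
force: [0.1, 0.2, 0.4]
grip_width: -0.0
grip_force: 0.0
1.4 [[367.0, 144.0], [390.0, 140.0], [378.0, 319.0]]
1.5 [[388.0, 142.0], [411.0, 140.0], [378.0, 319.0]]
1.57 [[403.0, 141.0], [426.0, 141.0], [378.0, 319.0]]
1.65 [[420.0, 142.0], [442.0, 144.0], [378.0, 319.0]]
```

View pics/w3.png

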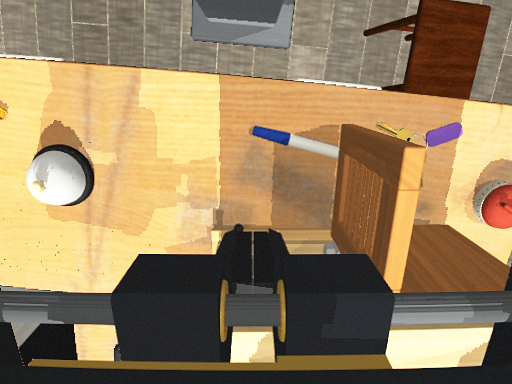

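The wrist view shows the door's top free corners at about (403,144) and (425,145), matching 1.57 rad (90°). The pen, bell, timer and plain door look undisturbed, and the gripper is clear of everything.

```bash
python3 -c "
from cell import robot
print(robot.hand_in())"
```

```text
the job is handed in; nothing more can be done
None
```

The louvred door was pressed until its catch let go, sprang ajar, and was swung with the fingertips to about 90°; I handed the job in just after 13.6 s with the robot clear, the plain door still shut, and no sign in the pictures that anything else had moved.

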